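# File a stone slab in a spring-packed sample rack

## Task

Take the red stone slab from its stand and push it down into the tightly packed row in the sample rack, right next to the green slab on the side of the fixed wooden cheek; ease its neighbours apart against the spring by feel, then bed it on the rack's floor with a push of about 12 N on that floor (at least 8), let go, and leave all the slabs upright and fully home. Stone chips: never press it with more than 15 N against another slab or 25 N against rack or stand; do not topple or lift out the others, and leave the other things on the table alone.

Things in the scene. Friction and masses are not known exactly. Their poses are not given: they have to be found in the camera images.
- slab_red: Red stone slab with pale veins, to be filed; 62 mm wide (x) x 14 thick (y) x 84 high (z), 0.11 to 0.22 kg. Origin: centre of underside. Foot tapers over the lowest 14 mm to a nose 5 mm thick, 52 wide; top 12 mm taper to 4 mm thick, 58 wide. Narrow ends are flat from 14 to 72 mm height: pinch there, across x. Starts upright in the stand's slot, underside 10 mm above the table.
- stand: Dark wooden stand fixed to the table, 84 x 56 mm, base 10 mm thick; two lips 50 mm long (along x) rise to 36 mm above the table and leave a slot 17 mm wide (y) along its x axis. Origin: centre of its underside, on the table.
- rack: Wooden sample rack fixed to the table, 90 (x) x 140 mm (y). Origin: centre of its underside. Four slabs stand tightly in a row along its y between side rails (channel 66 mm wide in x, rail tops 38 mm above the table), a fixed cheek at +y (82 mm high) and a sprung metal follower plate at -y (81 mm high). Between neighbouring tops is a V groove 10 mm wide, 12 mm deep, no gap below it.
- floor_board: Cork board in the rack's channel, 65 x 108 x 8 mm, on which the slabs stand; its top lies 12 to 17 mm above the table, differently every time. Origin: centre of its underside.
- rack_cheek (a point): Foot of the inner face of the fixed cheek (rack y = +55 mm, 10 mm above the table): one end of the row. It and the slabs between it and the red one cannot yield, so as its nose opens the row the red slab must shift towards the follower (rack -y) by half its thickness.
- follower (a joint): Slide of the follower plate along rack -y, in m: about 0 with four slabs in the row, 0.014 with five, hard stop at 0.026. Its spring presses the row to +y with about 5 N, plus 0.07 N per mm. The stones are polished (friction about 0.25), yet a half-inserted slab is held by friction of 1 to 5 N and must be pressed down.
- slab_green: Polished stone slab, 56 mm wide (its x) x 14 mm thick (its y) x 84 mm high (its z), 0.16 kg, green with light veins; the place of the red slab is next to it on the cheek side (rack +y). Origin: centre of its underside. Shaped like the red slab but 6 mm narrower. Stands in the row with its faces across the row.
- slab_black: Polished stone slab, 56 mm wide (its x) x 14 mm thick (its y) x 84 mm high (its z), 0.16 kg, black; always the one against the cheek. Origin: centre of its underside. Shaped like the red slab but 6 mm narrower. Stands in the row with its faces across the row.
- slab_grey: Polished stone slab, 56 mm wide (its x) x 14 mm thick (its y) x 84 mm high (its z), 0.16 kg, slate grey. Origin: centre of its underside. Shaped like the red slab but 6 mm narrower. Stands in the row with its faces across the row.
- slab_white: Polished stone slab, 56 mm wide (its x) x 14 mm thick (its y) x 84 mm high (its z), 0.16 kg, off-white. Origin: centre of its underside. Shaped like the red slab but 6 mm narrower. Stands in the row with its faces across the row.
- agate: Orange agate pebble, 40 x 52 x 28 mm, bystander. Origin: centre of its underside.
- slate: Grey slate chip, 45 x 68 x 18 mm, bystander. Origin: centre of its underside.
- jar: Clear sample jar with dark lid, 47 mm across, 63 mm high, bystander. Origin: centre of its underside.
- view_stone: Tan viewing stone on a dark stand, 52 x 68 x 92 mm, bystander. Origin: centre of its underside.
- chert: Beige chert pebble, 34 x 40 x 22 mm, bystander. Origin: centre of its underside.
- torch: Black torch, 29 x 110 x 29 mm, lying at the right front, bystander. Origin: centre of its underside.
- loupe: Folding loupe, 31 x 70 x 13 mm, bystander. Origin: centre of its underside.
Things that resemble listed ones, but are neither listed nor needed, are in the scene too. What is shaped like the slab_red but blue is not meant.

How it is judged:
By the outcome, as a careful person would: the job done as asked, in the order asked, and still so for the second after the job is handed in, with the robot touching nothing.
It also fails if it takes over 72 s, if anything falls off the work surface, if the arm or the gripper's body presses on something with over 40 N, if the wrist force passes 120 N, or if a joint passes its speed limit or range.

## Robot

A 7-joint arm with a two-finger parallel gripper is mounted at the origin on a cart in front of the work surface, level with it; the furniture and walls round the work are solid. World frame = base frame: x ahead of the robot, y to its left, z up, the work surface at z = 0. Lengths are in m, angles in rad, forces in N, time in s.
With the tool pointing down it reaches from about 0.4 to 0.85 m from the base axis. Payload 10.4 kg.
Tool frame: the origin (TCP) lies at the very end of the fingers, on their centre line; the grasp point (between the pads) lies 19 mm behind it; x points along the fingers, z is the direction in which the jaws open and shut, and the axes are right-handed (so a half turn about x gives the same grasp; the last joint's range is limited). The gripper opens to 85 mm and grips with 20 to 120 N. Pads are 22 mm wide; open, the fingers measure 114 mm over their backs; the gripper's body (76 mm by 85 mm) begins 54 mm behind the grasp point. The pads swing forward as they close: fully open they stand 13 mm farther back than shut.
Start: joints at [1.085, 0.332, -0.065, 1.46, 0.022, 1.35, -0.088], TCP at [0.279, -0.559, 0.231] pointing down, gripper open.
Joint ranges: [-2.6, 2.6], [-0.5, 2.12], [-1.47, 1.34], [0.16, 2.42], [-1.27, 4.41], [0.06, 2.06], [-2.6, 2.6]. Speed limits (rad/s): [2.22, 2.22, 2.79, 2.79, 3.14, 3.14, 3.14].

## Interface

Orientations are given as a unit quaternion [x, y, z, w].
In Python, from workcell import get_obs, camera, camera_info, hand_in gives the robot as it stands.
- The arm moves only by the tool move_arm, never from a script. Its argument "motion" is text: rows parted by semicolons, each of 4 numbers parted by spaces: the shift along the world's x, y, z in m, then the turn about the world's z in rad. In form: tx ty tz spin; .... A call has 1 to 10 rows; each row is the pose to reach, as a shift and turn from the pose commanded when the call began; what a row does not reach only later rows make up. A row lasts 1/8 s, in which the tool goes at most 62.5 mm and 10.7 degrees, less where a joint would pass 70% of its speed; a pose out of reach is approached as far as the arm can. A call with a gripper value outside its range is refused whole. "grip" is the opening, from 0 (shut) to 1 (fully open), set as the call begins (left out, the last holds). The fingers move at their own pace and stop on an object; "force" is the grip in N (left out, the last holds). Time passes only in rows, so rows that repeat a pose let the fingers close. It gives the time, the measured TCP pose, the force and the opening at its end, in the units of the state.
- get_obs(): the state, without advancing time (a new reading comes with each control period).
- camera(name): name is "scene" or "side" or "wrist"; returns (picture, depth): 420x560x3 uint8, red, green, blue; 420x560 float32, m along the optical axis (not along the pixel's ray), 0 where there is no reading.
- camera_info(name): a dict with "camera_matrix" (3x3 intrinsics, pixels), "eye" and "attitude" of the camera in the world. Camera axes: x right, y up, looking along -z (the intrinsics and any distortion apply to the point x, -y, -z); pixel columns grow to the right and rows downward; lengths in m; the calibration is good to about 2 mm. A picture is of the moment at which its call begins: read the wrist's pose just before it. camera_info takes no time and is no camera call; for the wrist camera it gives the pose at the moment of the call.
- hand_in(): hands the job in, once; it reports no verdict.
The state is a dict: "clock": time; "joint_pos": joint angles; "joint_velocities": joint speeds; "tau": joint torques, N m; "position": TCP position; "ee_rot": TCP orientation; "ft_force": force on the tool from outside, world axes, zero at the start; "torque": the same for the moment, N m; "grip_width": opening from 0.0 (shut) to 1.0 (fully open).
Only numpy, scipy, OpenCV 4.12 (cv2) and the standard library are available. Lean on these libraries where they do the work, as an engineer would, in place of code of your own. Each camera call takes 0.05 s, during which the arm holds its last target.

## Working session

There is one attempt and no reset: what is moved stays moved. The work goes in short steps, Python scripts to look and compute and a tool call to move; the robot and the scene stay as the last step left them, time stands still between calls to the robot, and variables do not carry over. Pictures are saved under pics/ and viewed, and the job is handed in when it is done.

Besides the shell and the picture viewer there is one more tool, called after ">>>" as name(argument=value, ...) on one line, values as JSON. move_arm: Moves the arm, as the interface text tells. Its arguments: {"type":"object","properties":{"motion":{"type":"string"},"grip":{"type":"number"},"force":{"type":"number"}},"required":["motion"]}

```bash
mkdir -p pics; ls; cat > h.py <<'E'
import numpy as np,cv2
from scipy.spatial.transform import Rotation as R
from workcell import get_obs,camera,camera_info,hand_in
def snap(n,tag):
    ci=camera_info(n); im,d=camera(n)
    cv2.imwrite(f'pics/{tag}.png',im[:,:,::-1]); np.savez(f'pics/{tag}.npz',im=im,d=d,K=np.array(ci['camera_matrix']),eye=np.array(ci['eye']),att=np.array(ci['attitude']))
    return ci
def load(tag):
    z=np.load(f'pics/{tag}.npz'); return z
def rot(a):
    a=np.array(a); return a if a.shape==(3,3) else R.from_quat(a).as_matrix()
def cloud(z):
    K=z['K'];d=z['d'];v,u=np.mgrid[:d.shape[0],:d.shape[1]]
    p=np.stack([(u-K[0,2])/K[0,0]*d,-(v-K[1,2])/K[1,1]*d,-d],-1)
    return p@rot(z['att']).T+z['eye']
E
python3 - <<'E'
from h import *
for n in ('scene','side','wrist'):
    c=snap(n,n+'0'); print(c)
print(get_obs())
E
```

```text
pics
{'camera_matrix': array([[403.69947731,   0.        , 278.12144913],
       [  0.        , 403.69947731, 205.34417505],
       [  0.        ,   0.        ,   1.        ]]), 'eye': array([0.05627202, 0.78277225, 0.65157921]), 'attitude': array([-0.12593548,  0.46800885,  0.84767579, -0.21576315])}
{'camera_matrix': array([[496.21087818,   0.        , 281.21995945],
       [  0.        , 496.21087818, 213.2587278 ],
       [  0.        ,   0.        ,   1.        ]]), 'eye': array([ 0.50009867, -1.51594676,  0.73225802]), 'attitude': array([ 0.53163306, -0.01325522, -0.0049899 ,  0.84685636])}
{'camera_matrix': array([[316.58590788,   0.        , 285.19999072],
       [  0.        , 316.58590788, 207.95987402],
       [  0.        ,   0.        ,   1.        ]]), 'eye': array([ 0.33882381, -0.52866202,  0.3727315 ]), 'attitude': array([-0.11133086,  0.0697525 , -0.52065942,  0.84359575])}
{'clock': 0.15, 'joint_pos': array([ 1.08540425,  0.33273931, -0.06470711,  1.46071078,  0.02160782,
        1.34986139, -0.08851536]), 'joint_velocities': array([ 0.00050475, -0.000768  , -0.00051672, -0.00132136, -0.00028003,
       -0.00185349, -0.00051426]), 'tau': array([ 1.41167020e-03, -6.25824094e+01,  4.95622563e-02, -3.91855145e+01,
        1.62768876e-02,  7.31951266e-03,  6.00103954e-05]), 'position': array([ 0.27891958, -0.55902583,  0.2307088 ]), 'ee_rot': array([ 0.37217882,  0.60165939, -0.37182616,  0.60102763]), 'ft_force': array([ 0.85588657, -0.13123084, -0.45470276]), 'torque': array([-0.01357757,  0.036791  , -0.04361358]), 'grip_width': 1.0016772836790269}
```

View pics/scene0.png

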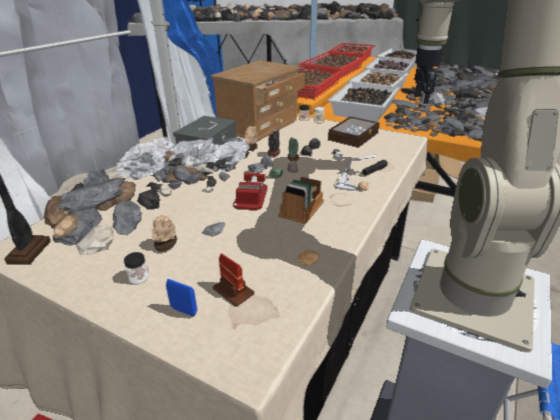

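View pics/side0.png

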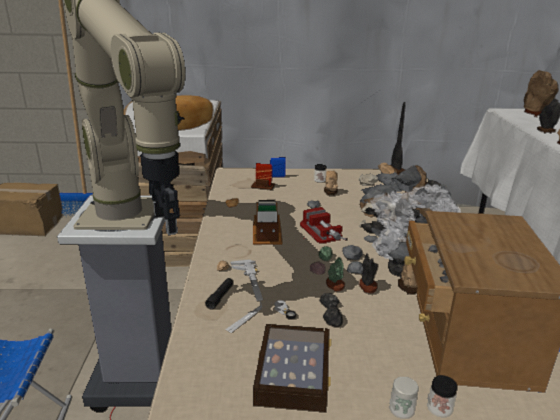

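View pics/wrist0.png

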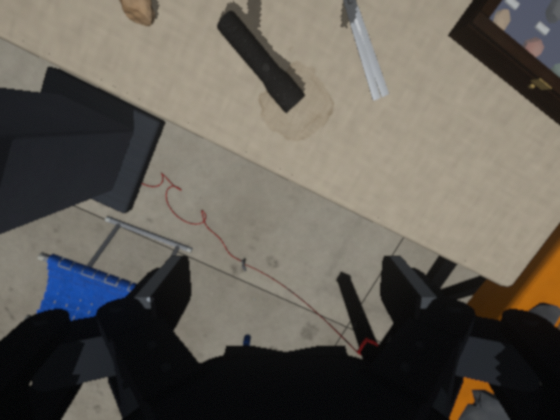

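The scene view shows the red slab in its stand at about (232,275), the blue decoy at (180,297) and the rack at (302,198). In the side view the rack is at (267,222). I'll measure next.

```bash
python3 - <<'E'
from h import *
for t,b in (('scene0',(150,170,340,310)),('side0',(230,140,360,250))):
    z=load(t);P=cloud(z);im=z['im']
    x0,y0,x1,y1=b
    cv2.imwrite(f'pics/{t}_z.png',cv2.resize(im[y0:y1,x0:x1,::-1],None,fx=4 if t=='scene0' else 5.5,fy=4 if t=='scene0' else 5.5,interpolation=cv2.INTER_CUBIC))
    for u,v in ((232,265),(235,290),(180,297),(290,185),(302,210),(315,183)) if t=='scene0' else ((264,170),(265,185),(280,165),(260,235),(275,235),(268,208)):
        print(t,u,v,P[v,u].round(3),im[v,u])
E
```

```text
scene0 232 265 [0.468 0.254 0.089] [93 30 21]
scene0 235 290 [0.457 0.267 0.032] [76 48 33]
scene0 180 297 [0.533 0.354 0.052] [ 27  56 125]
scene0 290 185 [ 0.515 -0.103  0.096] [142 140 134]
scene0 302 210 [ 0.463 -0.077  0.042] [86 59 38]
scene0 315 183 [ 0.478 -0.196  0.066] [58 36 25]
side0 264 170 [0.486 0.238 0.066] [116  49  22]
side0 265 185 [0.49  0.225 0.011] [48 28 14]
side0 280 165 [0.549 0.339 0.05 ] [ 17  51 116]
side0 260 235 [ 0.478 -0.208  0.029] [52 29 16]
side0 275 235 [ 0.523 -0.209  0.029] [42 19  6]
side0 268 208 [ 0.502 -0.141  0.087] [ 7 47 26]
```

View pics/scene0_z.png

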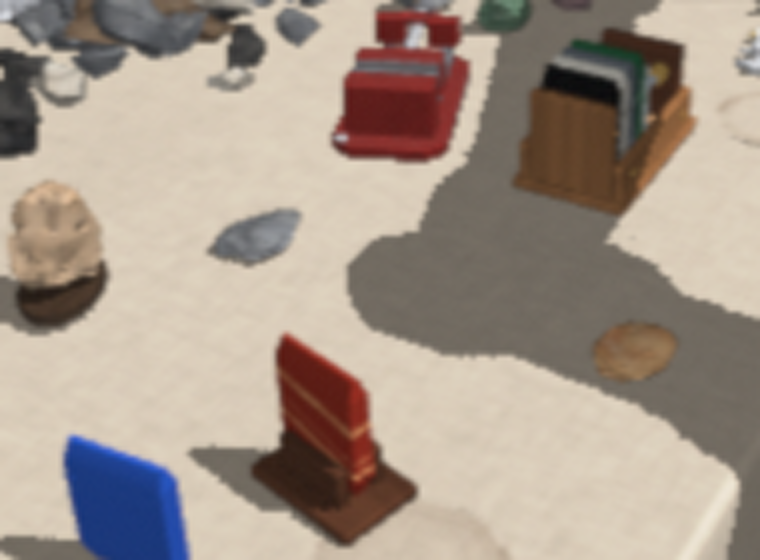

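View pics/side0_z.png

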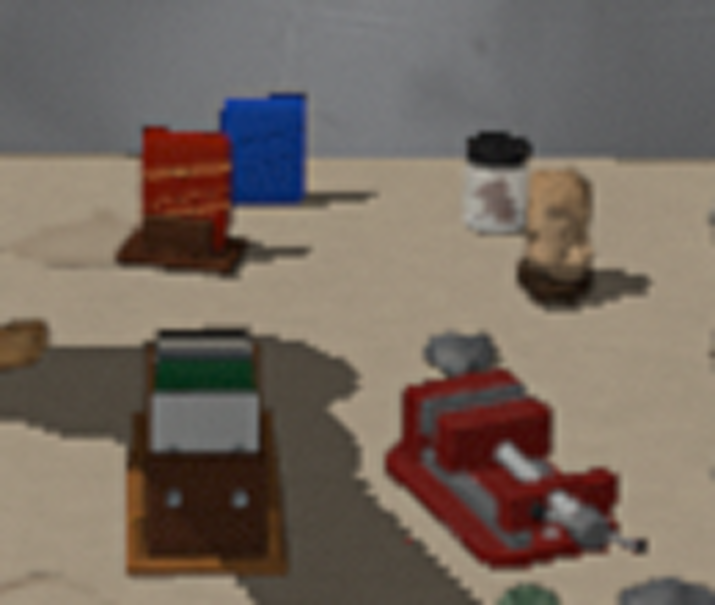

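```bash
python3 - <<'E'
from h import *
o=get_obs();M=R.from_quat(o['ee_rot']).as_matrix();print(M.round(4));ci=camera_info('wrist')
print('cam in tcp',(M.T@(ci['eye']-o['position'])).round(4)); print((M.T@rot(ci['attitude'])).round(3))
for t in ('scene0','side0'):
    z=load(t);P=cloud(z);im=z['im'].astype(int)
    red=(im[...,0]>2*im[...,1]-10)&(im[...,0]>2.2*im[...,2])&(im[...,0]>60)
    roi=(P[...,0]>.4)&(P[...,0]<.6)&(P[...,1]>.15)&(P[...,1]<.31)&(P[...,2]>.05)
    q=P[roi];print(t,len(q),q.min(0),q.max(0))
    top=q[q[:,2]>.045][:,:2];(c,s,a)=cv2.minAreaRect(top.astype(np.float32));print(c,s,a)
    roi=(P[...,0]>.4)&(P[...,0]<.6)&(P[...,1]>-.3)&(P[...,1]<0)&(P[...,2]>.02)
    q=P[roi];print('rack',q.min(0),q.max(0));print(cv2.minAreaRect(q[:,:2].astype(np.float32)))
E
```

```text
[[-5.000e-04  8.948e-01  4.465e-01]
 [ 9.000e-04  4.465e-01 -8.948e-01]
 [-1.000e+00 -0.000e+00 -1.000e-03]]
cam in tcp [-0.1421  0.0672 -0.0005]
[[ 0.001  0.26  -0.965]
 [ 0.002  0.965  0.26 ]
 [ 1.    -0.002  0.   ]]
scene0 412 [0.44795993 0.23423154 0.05011098] [0.51258512 0.26033384 0.09576258]
(0.48022231459617615, 0.24592143297195435) (0.014781917445361614, 0.06451006978750229) 76.31377410888672
rack [ 0.45044171 -0.20933129  0.0200048 ] [ 0.53423073 -0.07131449  0.09874909]
((0.49195361137390137, -0.1402895748615265), (0.13800382614135742, 0.083481065928936), 89.4501953125)
side0 178 [0.45588693 0.22338671 0.05023506] [0.51633868 0.25398823 0.09286147]
(0.48472508788108826, 0.23612558841705322) (0.02716676890850067, 0.061824023723602295) 80.7158203125
rack [ 0.4569708  -0.22211908  0.02018989] [ 0.54118829 -0.07788006  0.09617863]
((0.4993016719818115, -0.1506630927324295), (0.08106445521116257, 0.14380337297916412), 1.5484966039657593)
```

>>> move_arm(motion="0.03 0.05 0.04 0.13; 0.055 0.1 0.06 0.27; 0.08 0.15 0.06 0.41; 0.105 0.2 0.06 0.55; 0.13 0.25 0.06 0.69; 0.16 0.3 0.06 0.83; 0.185 0.35 0.06 0.96; 0.205 0.39 0.06 1.06; 0.215 0.41 0.06 1.1; 0.216 0.414 0.06 1.108")

```text
clock: 1.4
position: [0.4952, -0.1447, 0.2912]
ee_rot: [-0.0, 0.707, 0.0, 0.707]
ft_force: [-0.3, -0.1, -0.2]
grip_width: 1.0
```

```bash
python3 - <<'E'
from h import *
snap('wrist','w1');o=get_obs();print(o['clock'],o['position'],o['joint_pos'].round(2),o['ft_force'])
E
```

```text
1.45 [ 0.49490166 -0.1455168   0.29113865] [ 0.66  0.1  -0.49  1.63  0.05  1.43  0.16] [-0.48705798 -0.48376248  0.27677531]
```

View pics/w1.png

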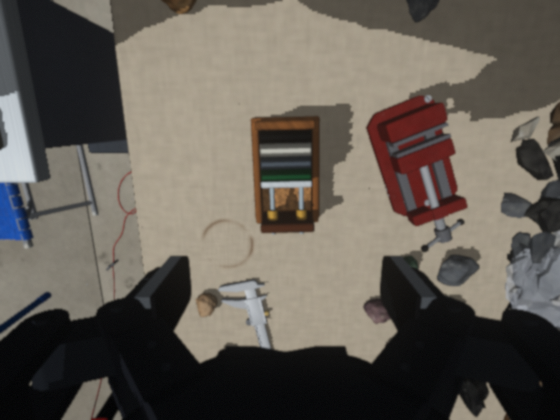

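```bash
python3 - <<'E'
from h import *
z=load('w1');im=z['im'];P=cloud(z)
c=cv2.resize(im[105:245,235:335,::-1],None,fx=5,fy=4.2,interpolation=cv2.INTER_CUBIC) 
cv2.imwrite('pics/w1z.png',c)
for v in range(112,240,1): print(v,im[v,285],P[v,285].round(4))
E
```

```text
112 [119 111  98] [ 0.4957 -0.0643  0.0007]
113 [101  95  84] [ 0.4957 -0.0655 -0.0017]
114 [92 87 76] [ 0.4957 -0.0668 -0.0015]
115 [86 80 70] [ 0.4957 -0.068  -0.0007]
116 [76 67 57] [ 0.4957 -0.0695  0.007 ]
117 [67 54 41] [ 0.4957 -0.0707  0.0095]
118 [62 45 31] [ 0.4957 -0.072   0.0083]
119 [65 46 30] [ 0.4957 -0.0732  0.0087]
120 [74 50 32] [ 0.4958 -0.075   0.0799]
121 [89 59 37] [ 0.4958 -0.0761  0.081 ]
122 [104  69  41] [ 0.4958 -0.0771  0.0816]
123 [114  74  43] [ 0.4958 -0.0781  0.0815]
124 [120  77  45] [ 0.4958 -0.0792  0.0814]
125 [121  78  44] [ 0.4958 -0.0802  0.0834]
126 [120  77  45] [ 0.4958 -0.0812  0.083 ]
127 [115  74  43] [ 0.4958 -0.0823  0.0816]
128 [102  67  40] [ 0.4958 -0.0834  0.0789]
129 [76 50 32] [ 0.4958 -0.0844  0.0815]
130 [43 31 22] [ 0.4958 -0.0853  0.0863]
131 [28 24 21] [ 0.4958 -0.0863  0.0882]
132 [25 23 21] [ 0.4959 -0.0873  0.0907]
133 [24 22 19] [ 0.4959 -0.0883  0.0919]
134 [25 23 21] [ 0.4959 -0.0892  0.0951]
135 [27 25 24] [ 0.4959 -0.0902  0.0961]
136 [28 26 24] [ 0.4959 -0.0912  0.0958]
137 [26 25 23] [ 0.4959 -0.0922  0.0959]
138 [28
[... 3582 characters left out ...]
961 -0.1943  0.0704]
224 [52 35 27] [ 0.4961 -0.1956  0.0701]
225 [62 40 30] [ 0.4961 -0.1968  0.0703]
226 [69 42 30] [ 0.4961 -0.1976  0.072 ]
227 [73 45 33] [ 0.4961 -0.199   0.0716]
228 [75 46 33] [ 0.4961 -0.2002  0.0717]
229 [73 45 33] [ 0.4961 -0.202   0.07  ]
230 [71 46 34] [ 0.4961 -0.2028  0.0716]
231 [76 55 44] [ 0.4961 -0.2043  0.0708]
232 [100  85  73] [ 0.4961 -0.2307 -0.0005]
233 [136 125 109] [ 0.4961 -0.2318  0.0008]
234 [160 150 132] [ 0.4961 -0.2338 -0.0006]
235 [169 159 141] [ 0.4961 -0.2354 -0.0007]
236 [170 159 142] [ 0.4961 -0.2375 -0.0023]
237 [169 159 142] [ 0.4962 -0.2382  0.    ]
238 [170 160 143] [ 0.4962 -0.2399 -0.0005]
239 [169 159 142] [ 0.4962 -0.2417 -0.001 ]
```

View pics/w1z.png

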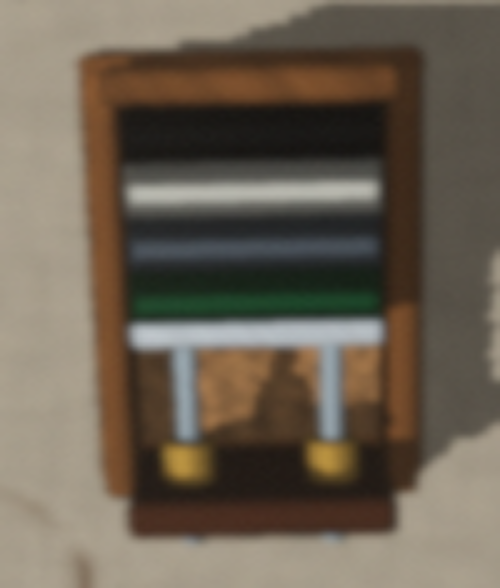

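Seen from above, the order starting at the cheek is black, white, grey, green, then the follower. The target groove between grey and green is at pixel (285,168), y ≈ -0.127. Next I'll fit the rack's yaw and x, then look at the stand.

```bash
python3 - <<'E'
from h import *
z=load('w1');im=z['im'].astype(int);P=cloud(z)
# ridge centers per column
for name,(a,b) in dict(black=(133,142),white=(146,155),grey=(160,168),green=(173,181)).items():
    xs=[];ys=[];zs=[]
    for u in range(262,310):
        col=P[a:b,u]; k=col[:,2]>.0945
        if k.sum()>=2: xs.append(col[k,0].mean());ys.append(col[k,1].mean());zs.append(col[k,2].max())
    f=np.polyfit(xs,ys,1);print(name,'yaw',f[0].round(4),'y@.4957',np.polyval(f,.4957).round(4),'x',min(xs),max(xs),np.median(zs).round(4))
# extents of the slabs (z>.085)
m=(P[...,2]>.084)&(P[...,2]<.1)&(P[...,1]<-.08)&(P[...,1]>-.15)&(abs(P[...,0]-.5)<.1)
q=P[m];print('slab x',q[:,0].min(),q[:,0].max())
# rails: z .033-.042
m=(P[...,2]>.034)&(P[...,2]<.042)&(P[...,1]<-.08)&(P[...,1]>-.2)&(abs(P[...,0]-.5)<.1)
q=P[m]
for y in np.arange(-.2,-.08,.015):
    s=q[(q[:,1]>y)&(q[:,1]<y+.015)]; l=s[s[:,0]<.4957];r=s[s[:,0]>.4957]
    print(round(y,3),[ (len(w),w[:,0].min().round(4),w[:,0].max().round(4)) for w in (l,r) if len(w)])
m=(P[...,2]>.074)&(P[...,2]<.084)&(P[...,1]<-.065)&(P[...,1]>-.088)&(abs(P[...,0]-.5)<.1)
print('cheek',cv2.minAreaRect(P[m][:,:2].astype(np.float32)))
E
```

```text
black yaw 0.0261 y@.4957 -0.0913 x 0.47189302225184654 0.5208295137727653 0.0969
white yaw 0.0187 y@.4957 -0.1052 x 0.47172032640431194 0.5211095600273368 0.0968
grey yaw 0.0204 y@.4957 -0.1192 x 0.4714892662844163 0.5214235252622595 0.0969
green yaw 0.009 y@.4957 -0.133 x 0.47126735860183916 0.5217766765442716 0.0968
slab x 0.46864735897325577 0.5249244951015979
-0.2 [(88, np.float64(0.458), np.float64(0.4948)), (98, np.float64(0.4961), np.float64(0.5393))]
-0.185 [(71, np.float64(0.4574), np.float64(0.4651)), (66, np.float64(0.532), np.float64(0.539))]
-0.17 [(73, np.float64(0.4574), np.float64(0.4652)), (72, np.float64(0.5314), np.float64(0.5384))]
-0.155 [(77, np.float64(0.4566), np.float64(0.4643)), (69, np.float64(0.5313), np.float64(0.538))]
-0.14 [(76, np.float64(0.4568), np.float64(0.4645)), (71, np.float64(0.5308), np.float64(0.5376))]
-0.125 [(80, np.float64(0.456), np.float64(0.4637)), (75, np.float64(0.5304), np.float64(0.5371))]
-0.11 [(73, np.float64(0.4563), np.float64(0.4636)), (71, np.float64(0.5301), np.float64(0.5367))]
-0.095 [(74, np.float64(0.4554), np.float64(0.4629)), (69, np.float64(0.5297), np.float64(0.5361))]
-0.08 []
cheek ((0.4957604706287384, -0.07949565351009369), (0.0651068463921547, 0.011309842579066753), 2.818110227584839)
```

>>> move_arm(motion="0 0.055 0 0; -0.005 0.115 0 -0.06; -0.01 0.175 0 -0.12; -0.015 0.235 0 -0.2; -0.015 0.295 0 -0.24; -0.015 0.345 0 -0.24; -0.015 0.375 0 -0.24; -0.015 0.385 0 -0.24; -0.015 0.385 0 -0.24")

```text
clock: 2.58
position: [0.4807, 0.2383, 0.2911]
ee_rot: [0.085, 0.702, -0.086, 0.702]
ft_force: [0.1, -1.2, -0.1]
grip_width: 1.002
```

```bash
python3 - <<'E'
from h import *
snap('wrist','w2');o=get_obs();print(o['clock'],o['position'],o['joint_pos'].round(2),o['ft_force'])
z=load('w2');cv2.imwrite('pics/w2z.png',cv2.resize(z['im'][80:250,200:380,::-1],None,fx=4,fy=3.5,interpolation=cv2.INTER_CUBIC));P=cloud(z)
m=(P[...,2]>.084)&(P[...,2]<.105)&(abs(P[...,1]-.242)<.04)&(abs(P[...,0]-.482)<.05)
q=P[m];print(len(q),cv2.minAreaRect(q[:,:2].astype(np.float32)),np.percentile(q[:,2],[50,90,99]))
t=q[q[:,2]>.0905];print('top',t[:,0].min(),t[:,0].max(),np.polyfit(t[:,0],t[:,1],1),t.mean(0),cv2.minAreaRect(t[:,:2].astype(np.float32)))
m=(P[...,2]>.03)&(P[...,2]<.04)&(abs(P[...,1]-.242)<.06)&(abs(P[...,0]-.482)<.07);print('lips',cv2.minAreaRect(P[m][:,:2].astype(np.float32)))
m=(P[...,2]>.006)&(P[...,2]<.04)&(abs(P[...,1]-.242)<.06)&(abs(P[...,0]-.482)<.07);print('base',cv2.minAreaRect(P[m][:,:2].astype(np.float32)))
E
```

```text
2.625 [0.48078955 0.23776373 0.29112202] [ 0.19  0.19 -0.83  1.57  0.14  1.45 -0.89] [-0.57539735  0.05798263 -0.81621853]
581 ((0.48307549953460693, 0.246615931391716), (0.0114729143679142, 0.060118451714515686), 76.19471740722656) [0.09071397 0.0938293  0.09492373]
top 0.4542937476143017 0.5111921672551295 [-0.25598159  0.37044443] [0.48302488 0.24679895 0.09290939] ((0.4825822710990906, 0.2467236965894699), (0.0068118819035589695, 0.05780678614974022), 76.28126525878906)
lips ((0.48299887776374817, 0.2466285079717636), (0.03511227294802666, 0.060053613036870956), 74.06501007080078)
base ((0.48072487115859985, 0.24731528759002686), (0.05549785494804382, 0.08406060934066772), 75.17682647705078)
```

View pics/w2z.png

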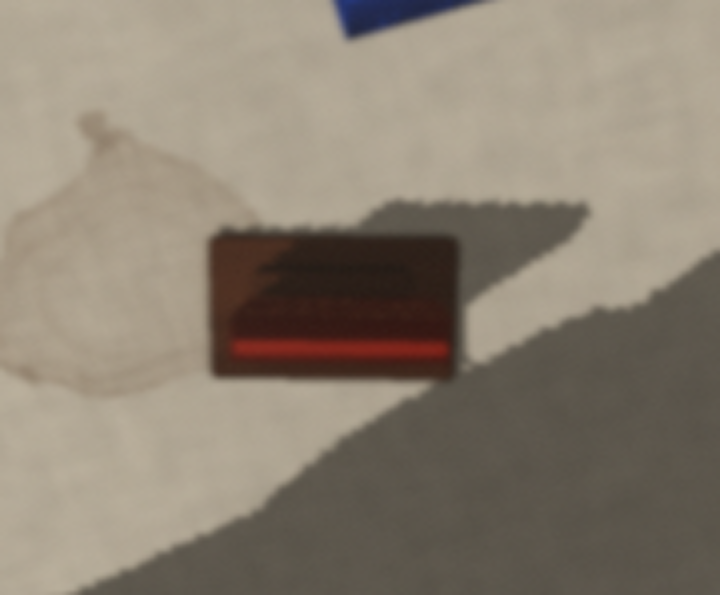

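Rack: yaw ≈ +0.024, channel centre x ≈ 0.497, grey ridge y ≈ -0.1192, green ridge y ≈ -0.133. Red slab: centre (0.4829, 0.2467), yaw ≈ -0.248 (red top line at crop (340,350)). Now I'll descend and grasp.

>>> move_arm(motion="0.003 0.0067 -0.05 -0.008; 0.003 0.0067 -0.105 -0.008; 0.003 0.0067 -0.16 -0.008; 0.003 0.0067 -0.205 -0.008; 0.003 0.0067 -0.235 -0.008; 0.003 0.0067 -0.2487 -0.008; 0.003 0.0067 -0.2487 -0.008")

```text
clock: 3.5
position: [0.4833, 0.2453, 0.0425]
ee_rot: [0.088, 0.702, -0.088, 0.701]
ft_force: [0.4, 0.7, 0.9]
grip_width: 0.999
```

```bash
python3 - <<'E'
from h import *
snap('wrist','w3')
E
```

```text
(no output)
```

View pics/w3.png

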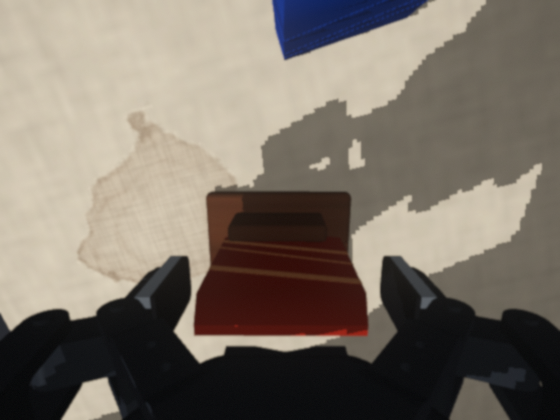

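The red slab's top edge runs from (195,333) to (367,333), which is about 1.4 mm left of the finger centre. I'll correct by -1.5 mm in x and close.

>>> move_arm(motion="-0.0015 0.0004 0 0; -0.0015 0.0004 0 0")

```text
clock: 3.8
position: [0.482, 0.2471, 0.0436]
ee_rot: [0.088, 0.701, -0.087, 0.702]
ft_force: [0.4, 0.1, -0.0]
grip_width: 0.997
```

>>> move_arm(motion="0 0 0 0; 0 0 0 0; 0 0 0 0; 0 0 0 0; 0 0 0 0; 0 0 0 0", grip=0.6, force=60)

```text
clock: 4.55
position: [0.4819, 0.247, 0.0432]
ee_rot: [0.088, 0.701, -0.087, 0.702]
ft_force: [-0.5, -1.6, 5.8]
grip_width: 0.717
```

```bash
python3 - <<'E'
from h import *
snap('wrist','w4');o=get_obs();print(o['position'],o['ft_force'],o['torque'],o['grip_width'])
E
```

```text
[0.48190004 0.24704574 0.04317763] [-0.82975127 -0.52205728  5.63298231] [-0.20221008  0.25829434 -0.01709737] 0.718008610938636
```

View pics/w4.png

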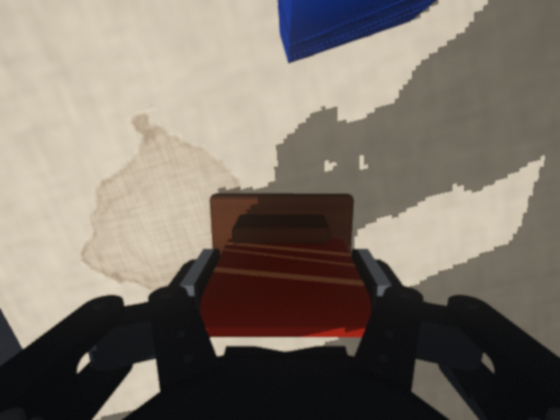

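Gripped: opening 0.717 is about 61–62 mm. Lifting now.

>>> move_arm(motion="0 0 0.004 0; 0 0 0.015 0; 0 0 0.035 0; 0 0 0.07 0; 0 0 0.11 0; 0 0 0.14 0; 0 0 0.15 0; 0 0 0.15 0")

```text
clock: 5.6
position: [0.4817, 0.2468, 0.193]
ee_rot: [0.088, 0.701, -0.087, 0.702]
ft_force: [0.5, -0.9, -1.1]
grip_width: 0.716
```

>>> move_arm(motion="0.001 -0.03 0 0.02; 0.003 -0.08 0 0.06; 0.005 -0.135 0 0.1; 0.007 -0.19 0 0.14; 0.01 -0.245 0 0.18; 0.012 -0.295 0 0.22; 0.014 -0.335 0 0.25; 0.015 -0.36 0 0.265; 0.0156 -0.372 0 0.272; 0.0156 -0.3736 0 0.272")

```text
clock: 6.85
position: [0.4968, -0.1266, 0.1918]
ee_rot: [-0.008, 0.707, 0.009, 0.707]
ft_force: [1.2, 0.9, -1.3]
grip_width: 0.714
```

```bash
python3 - <<'E'
from h import *
c=snap('wrist','w5');snap('scene','s5');o=get_obs();print(o['clock'],o['position'],o['ft_force'],o['torque'],o['grip_width'])
E
```

```text
6.95 [ 0.49709878 -0.12557827  0.19230493] [ 0.06535665  0.26717331 -1.90540198] [-0.0149316   0.05060542 -0.02809043] 0.709689725046896
```

View pics/w5.png

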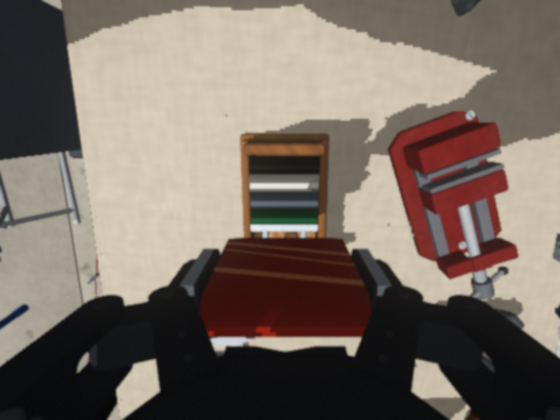

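View pics/s5.png

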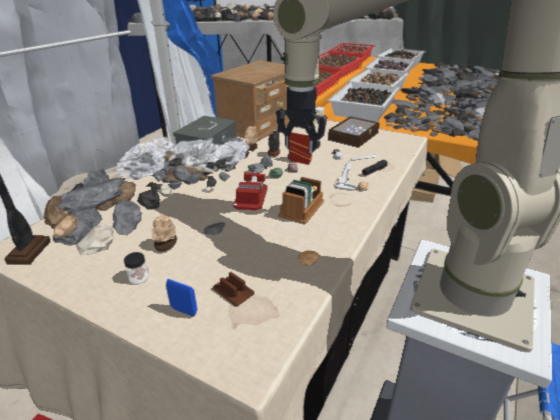

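The red slab is held level and square above the rack: its face spans x pixels 200–370, and the rack is visible at (285,190). I'll measure the slab against the rack in this same view.

```bash
python3 - <<'E'
from h import *
z=load('w5');im=z['im'].astype(int);P=cloud(z)
red=(im[...,0]>1.8*im[...,1])&(im[...,0]>1.8*im[...,2])&(P[...,2]>.15)&(P[...,2]<.27)&(abs(P[...,0]-.497)<.05)&(abs(P[...,1]+.126)<.03)
q=P[red];print(len(q),q.min(0),q.max(0))
for a in np.arange(.155,.25,.008):
    s=q[(q[:,2]>a)&(q[:,2]<a+.008)]
    if len(s)>20: print(round(a,3),len(s),'x',s[:,0].min().round(4),s[:,0].max().round(4),'y',np.median(s[:,1]).round(4),'yaw',np.polyfit(s[:,0],s[:,1],1)[0].round(4))
A=q[(q[:,2]>.178)&(q[:,2]<.225)]
c=np.linalg.lstsq(np.c_[A[:,0]-.497,A[:,2]-.2,np.ones(len(A))],A[:,1],rcond=None)[0];print('plane dy/dx,dy/dz,y',c)
ys,xs=np.nonzero(red);print(ys.min(),ys.max())
for v in range(132,240): 
    print(v,im[v,285],P[v,285].round(4)) if 150<v<236 else 0
for name,col in (('white',0),):
  pass
np.save('pics/P5.npy',P)
E
```

```text
13607 [ 0.46710042 -0.1303819   0.17115224] [ 0.52880309 -0.10707989  0.26981757]
0.171 412 x 0.4712 0.5275 y -0.1201 yaw 0.0233
0.179 502 x 0.4682 0.5276 y -0.12 yaw 0.0242
0.187 620 x 0.4679 0.5273 y -0.1203 yaw 0.0253
0.195 951 x 0.4675 0.5281 y -0.1203 yaw 0.0242
0.203 1022 x 0.4677 0.5283 y -0.1203 yaw 0.0238
0.211 952 x 0.4671 0.5285 y -0.1203 yaw 0.0254
0.219 1462 x 0.4672 0.5283 y -0.1204 yaw 0.0241
0.227 2838 x 0.4671 0.5288 y -0.1211 yaw 0.0245
0.235 4716 x 0.4678 0.528 y -0.1246 yaw 0.0244
0.243 71 x 0.473 0.5236 y -0.1263 yaw 0.0383
plane dy/dx,dy/dz,y [ 0.0244325  -0.00375674 -0.12028366]
238 336
151 [156 102  58] [ 0.4965 -0.0812  0.081 ]
152 [153  99  57] [ 0.4965 -0.082   0.0817]
153 [144  94  54] [ 0.4965 -0.0828  0.081 ]
154 [128  84  51] [ 0.4965 -0.0836  0.0806]
155 [96 64 40] [ 0.4965 -0.0846  0.0786]
156 [57 41 29] [ 0.4966 -0.0847  0.0853]
157 [35 29 24] [ 0.4966 -0.0854  0.0861]
158 [28 25 22] [ 0.4966 -0.086   0.0875]
159 [29 25 22] [ 0.4966 -0.0866  0.0895]
160 [29 26 23] [ 0.4966 -0.0873  0.0901]
161 [28 24 21] [ 0.4966 -0.0879  0.0916]
162 [30 27 24] [ 0.4
[... 2403 characters left out ...]
0954]
220 [35 90 54] [ 0.4978 -0.1338  0.0951]
221 [35 89 54] [ 0.4978 -0.134   0.0974]
222 [39 88 56] [ 0.4978 -0.135   0.0965]
223 [ 73 102  85] [ 0.4979 -0.1373  0.092 ]
224 [137 152 149] [ 0.498  -0.1422  0.0796]
225 [195 204 207] [ 0.498  -0.1429  0.0801]
226 [220 227 230] [ 0.498  -0.1434  0.0812]
227 [225 230 233] [ 0.498  -0.1446  0.0804]
228 [223 229 232] [ 0.4981 -0.145   0.0819]
229 [218 225 228] [ 0.4981 -0.1462  0.0809]
230 [206 207 209] [ 0.4981 -0.1472  0.0805]
231 [183 171 164] [ 0.4986 -0.1722  0.0113]
232 [155 127 105] [ 0.4986 -0.1726  0.0135]
233 [133  98  67] [ 0.4987 -0.1745  0.0112]
234 [120  86  56] [ 0.4987 -0.1753  0.0122]
235 [114  83  54] [ 0.4987 -0.1758  0.0138]
```

Slab centre is at y ≈ -0.127 and the groove is at y ≈ -0.1268. Yaws match at 0.024 and the slab is vertical. I'll lower it into the groove.

>>> move_arm(motion="-0.0005 0 -0.03 0; -0.0005 0 -0.05 0; -0.0005 0 -0.06 0; -0.0005 0 -0.064 0; -0.0005 0 -0.066 0; -0.0005 0 -0.066 0; -0.0005 0 -0.066 0")

```text
clock: 7.82
position: [0.4969, -0.1268, 0.1271]
ee_rot: [-0.009, 0.707, 0.008, 0.707]
ft_force: [0.2, -0.2, -1.5]
grip_width: 0.717
```

```bash
python3 - <<'E'
from h import *
snap('wrist','w6');snap('side','sd6');o=get_obs();print(o['clock'],o['position'],o['ft_force'],o['torque'],o['grip_width'])
z=load('w6');P=cloud(z);im=z['im']
cv2.imwrite('pics/w6z.png',cv2.resize(im[130:350,180:390,::-1],None,fx=3,fy=2.7,interpolation=cv2.INTER_CUBIC))
z=load('sd6');cv2.imwrite('pics/sd6z.png',cv2.resize(z['im'][150:250,210:330,::-1],None,fx=6,fy=6,interpolation=cv2.INTER_CUBIC))
for v in range(195,290,2): print(v,im[v,285],P[v,285].round(4))
E
```

```text
7.925 [ 0.49682229 -0.12683031  0.1269339 ] [ 1.09177541  0.05802352 -1.76974009] [-0.02844195  0.00777071 -0.01476078] 0.720259576179928
195 [94 93 88] [ 0.4972 -0.1005  0.09  ]
197 [95 94 89] [ 0.4973 -0.1017  0.0897]
199 [96 96 90] [ 0.4973 -0.1022  0.0925]
201 [100  99  94] [ 0.4973 -0.1031  0.0939]
203 [112 111 105] [ 0.4973 -0.1034  0.0971]
205 [126 126 118] [ 0.4973 -0.1047  0.0969]
207 [128 128 121] [ 0.4974 -0.1061  0.096 ]
209 [121 121 114] [ 0.4974 -0.1071  0.0963]
211 [85 84 80] [ 0.4975 -0.11    0.0901]
213 [54 55 54] [ 0.4976 -0.1131  0.0837]
215 [38 40 43] [ 0.4976 -0.1132  0.0877]
217 [38 41 43] [ 0.4976 -0.114   0.0893]
219 [40 43 46] [ 0.4976 -0.1147  0.0909]
221 [40 43 47] [ 0.4976 -0.1158  0.0916]
223 [40 44 47] [ 0.4977 -0.1165  0.0929]
225 [41 44 47] [ 0.4977 -0.1174  0.0942]
227 [46 51 54] [ 0.4962 -0.0599  0.2692]
229 [50 55 59] [ 0.4977 -0.1192  0.0959]
231 [50 55 59] [ 0.4978 -0.1204  0.0959]
233 [45 50 53] [ 0.4978 -0.1214  0.0967]
235 [26 35 29] [ 0.4979 -0.1273  0.0839]
237 [32 27 19] [ 0.4978 -0.1235  0.0976]
239 [48 18 14] [ 0.4978 -0.1208  0.1081]
241 
[... 320 characters left out ...]
1 ]
257 [66 32 20] [ 0.4977 -0.1203  0.1328]
259 [52 15 11] [ 0.4977 -0.1203  0.1351]
261 [52 16 12] [ 0.4978 -0.1207  0.1364]
263 [52 15 12] [ 0.4978 -0.1209  0.1382]
265 [53 16 11] [ 0.4977 -0.1202  0.1418]
267 [54 16 11] [ 0.4977 -0.1203  0.1434]
269 [53 14 10] [ 0.4977 -0.1201  0.1459]
271 [54 16 10] [ 0.4978 -0.1207  0.1465]
273 [69 36 21] [ 0.4977 -0.1201  0.1496]
275 [81 49 29] [ 0.4962 -0.0599  0.2692]
277 [77 42 26] [ 0.4977 -0.1201  0.153 ]
279 [58 20 13] [ 0.4978 -0.121   0.1531]
281 [54 15 10] [ 0.4977 -0.1203  0.156 ]
283 [55 15 11] [ 0.4978 -0.1211  0.1561]
285 [53 13  9] [ 0.4977 -0.1204  0.1591]
287 [54 13  9] [ 0.4978 -0.1206  0.1601]
289 [54 14  9] [ 0.4977 -0.1201  0.1626]
```

View pics/w6z.png

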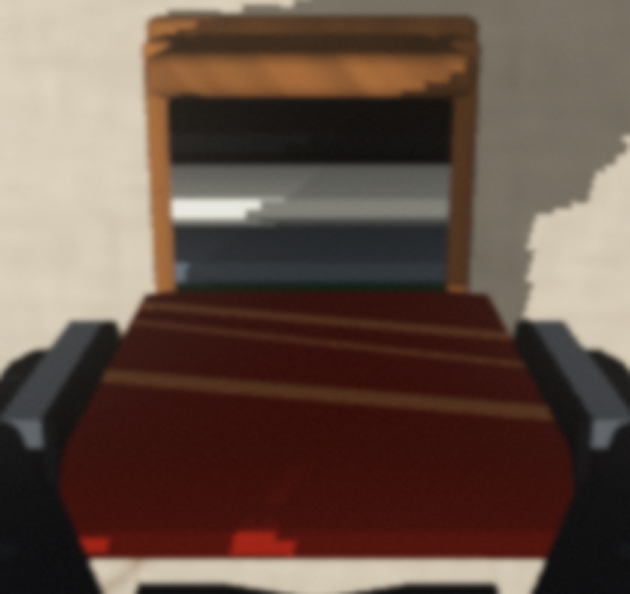

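View pics/sd6z.png

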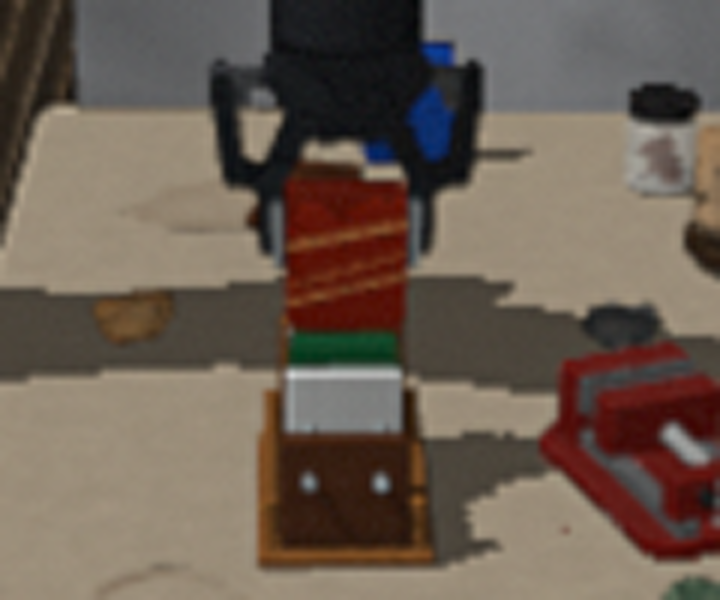

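The nose is in the groove between grey and green (dark green line at crop (310,290)), with no contact force yet. I'll continue by feel.

>>> move_arm(motion="0 0 -0.001 0; 0 0 -0.002 0; 0 0 -0.003 0; 0 0 -0.003 0")

```text
clock: 8.43
position: [0.4968, -0.1263, 0.1237]
ee_rot: [-0.009, 0.707, 0.009, 0.707]
ft_force: [0.8, 2.6, 0.0]
grip_width: 0.716
```

>>> move_arm(motion="0 -0.0002 -0.001 0; 0 -0.0004 -0.002 0; 0 -0.0004 -0.002 0")

```text
clock: 8.8
position: [0.497, -0.127, 0.1218]
ee_rot: [-0.009, 0.707, 0.009, 0.707]
ft_force: [1.6, 3.5, 3.0]
grip_width: 0.72
```

>>> move_arm(motion="0 -0.0004 -0.001 0; 0 -0.0008 -0.002 0; 0 -0.0008 -0.002 0")

```text
clock: 9.18
position: [0.4967, -0.128, 0.1196]
ee_rot: [-0.008, 0.707, 0.008, 0.707]
ft_force: [1.5, 3.4, 2.1]
grip_width: 0.716
```

>>> move_arm(motion="0 -0.0004 -0.001 0; 0 -0.0008 -0.002 0; 0 -0.001 -0.0025 0; 0 -0.001 -0.0025 0")

```text
clock: 9.68
position: [0.4965, -0.129, 0.1169]
ee_rot: [-0.008, 0.707, 0.009, 0.707]
ft_force: [0.0, 3.1, 1.7]
grip_width: 0.714
```

>>> move_arm(motion="0 -0.0003 -0.001 0; 0 -0.0006 -0.002 0; 0 -0.001 -0.003 0; 0 -0.001 -0.003 0")

```text
clock: 10.18
position: [0.4966, -0.13, 0.114]
ee_rot: [-0.008, 0.707, 0.009, 0.707]
ft_force: [1.4, 3.0, 1.6]
grip_width: 0.718
```

```bash
python3 - <<'E'
from h import *
snap('wrist','w7');snap('side','sd7');o=get_obs();print(o['clock'],o['position'],o['ft_force'],o['torque'],o['grip_width'])
z=load('w7');P=cloud(z);im=z['im']
cv2.imwrite('pics/w7z.png',cv2.resize(im[130:350,180:390,::-1],None,fx=3,fy=2.7,interpolation=cv2.INTER_CUBIC))
z=load('sd7');cv2.imwrite('pics/sd7z.png',cv2.resize(z['im'][150:250,210:330,::-1],None,fx=6,fy=6,interpolation=cv2.INTER_CUBIC))
for v in range(225,290,3): print(v,im[v,285],P[v,285].round(4))
E
```

```text
10.275 [ 0.49661487 -0.12992764  0.11397455] [ 1.42183114  4.50758818 -0.49193412] [ 0.89272789 -0.23840076  0.04613223] 0.7179229598122758
225 [40 44 47] [ 0.4972 -0.1166  0.0927]
228 [43 46 50] [ 0.4973 -0.1168  0.0973]
231 [50 55 60] [ 0.4973 -0.1186  0.097 ]
234 [49 54 59] [ 0.4974 -0.1207  0.0957]
237 [43 33 35] [ 0.4975 -0.1255  0.0875]
240 [50 17 13] [ 0.4974 -0.1236  0.0972]
243 [51 16 13] [ 0.4974 -0.1233  0.1023]
246 [64 31 21] [ 0.4974 -0.1235  0.1058]
249 [69 37 22] [ 0.4974 -0.1235  0.1099]
252 [52 16 13] [ 0.4974 -0.1234  0.1138]
255 [64 29 19] [ 0.4974 -0.1234  0.1174]
258 [57 21 14] [ 0.4974 -0.1233  0.1212]
261 [52 15 12] [ 0.4975 -0.1239  0.1231]
264 [53 16 10] [ 0.4974 -0.1232  0.1278]
267 [53 15 11] [ 0.4974 -0.1234  0.1304]
270 [54 15 10] [ 0.4975 -0.1235  0.133 ]
273 [70 37 22] [ 0.4975 -0.1237  0.1354]
276 [81 48 28] [ 0.4975 -0.1237  0.1381]
279 [59 20 13] [ 0.4975 -0.1236  0.1409]
282 [53 13  9] [ 0.4975 -0.1235  0.1435]
285 [54 14  9] [ 0.4975 -0.1243  0.1444]
288 [55 14  9] [ 0.4975 -0.1234  0.1483]
```

View pics/w7z.png

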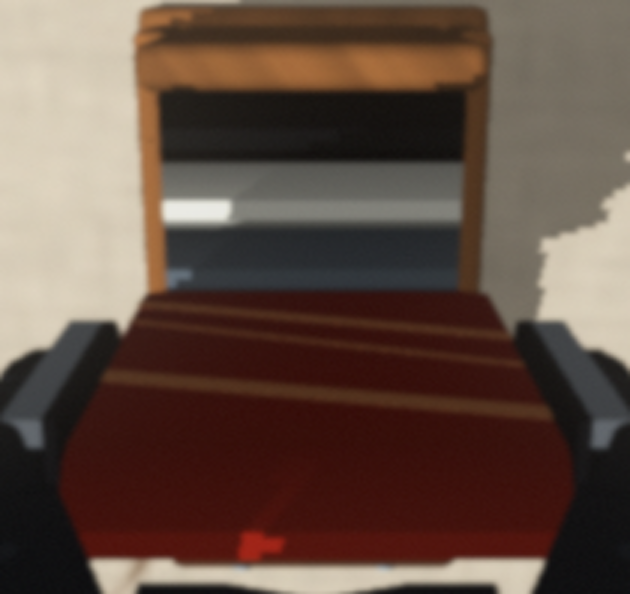

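View pics/sd7z.png

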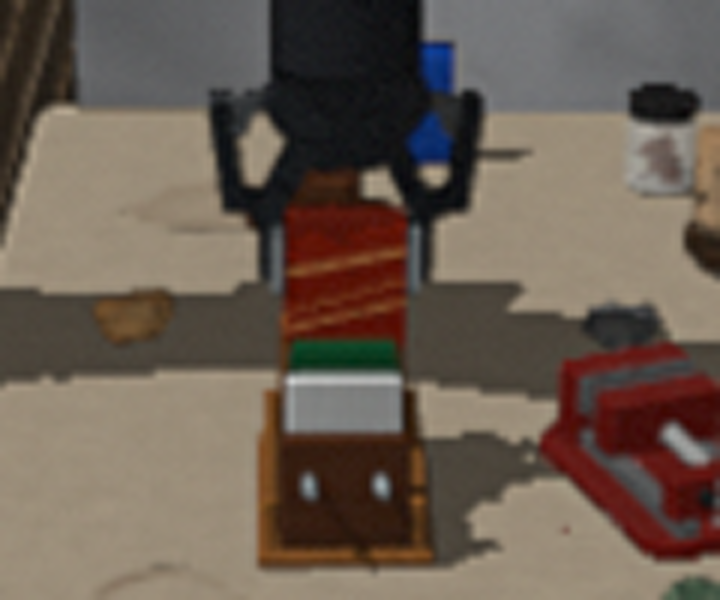

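The slab is wedging in upright, and the follower is yielding (spring force about 4 N). I'll keep following the taper.

>>> move_arm(motion="0 -0.0003 -0.001 0; 0 -0.0006 -0.002 0; 0 -0.001 -0.003 0; 0 -0.0013 -0.004 0; 0 -0.0013 -0.004 0")

```text
clock: 10.9
position: [0.4966, -0.1313, 0.11]
ee_rot: [-0.008, 0.707, 0.009, 0.707]
ft_force: [1.3, 4.1, 0.5]
grip_width: 0.719
```

>>> move_arm(motion="0 -0.0003 -0.001 0; 0 -0.0006 -0.002 0; 0 -0.001 -0.003 0; 0 -0.0013 -0.004 0; 0 -0.0013 -0.004 0")

```text
clock: 11.52
position: [0.4966, -0.1326, 0.106]
ee_rot: [-0.008, 0.707, 0.009, 0.707]
ft_force: [0.3, 5.1, 0.5]
grip_width: 0.716
```

>>> move_arm(motion="0 -0.0003 -0.001 0; 0 -0.0006 -0.002 0; 0 -0.0009 -0.003 0; 0 -0.0009 -0.004 0; 0 -0.0009 -0.004 0")

```text
clock: 12.15
position: [0.4965, -0.1333, 0.1018]
ee_rot: [-0.008, 0.707, 0.009, 0.707]
ft_force: [0.3, 5.6, -0.5]
grip_width: 0.714
```

```bash
python3 - <<'E'
from h import *
snap('wrist','w8');o=get_obs();print(o['clock'],o['position'],o['ft_force'],o['torque'],o['grip_width'])
z=load('w8');P=cloud(z);im=z['im']
cv2.imwrite('pics/w8z.png',cv2.resize(im[130:350,180:390,::-1],None,fx=3,fy=2.7,interpolation=cv2.INTER_CUBIC))
for v in range(225,345,4): print(v,im[v,285],P[v,285].round(4))
E
```

```text
12.2 [ 0.49645267 -0.1332565   0.10182101] [1.1483098  5.62742315 0.096496  ] [ 1.21951067 -0.10366563  0.02054348] 0.7171173548845642
225 [41 44 47] [ 0.497  -0.116   0.0927]
229 [41 45 49] [ 0.497  -0.1173  0.0952]
233 [51 56 61] [ 0.4971 -0.1189  0.0965]
237 [49 54 59] [ 0.4971 -0.1213  0.0955]
241 [50 19 17] [ 0.4973 -0.127   0.0862]
245 [56 22 15] [ 0.4973 -0.1266  0.093 ]
249 [70 36 23] [ 0.4973 -0.1266  0.0982]
253 [54 17 12] [ 0.4973 -0.127   0.1023]
257 [68 33 21] [ 0.4973 -0.1264  0.1084]
261 [53 14 10] [ 0.4973 -0.1267  0.112 ]
265 [55 16 11] [ 0.4973 -0.1268  0.1161]
269 [54 14 10] [ 0.4973 -0.1266  0.1204]
273 [72 38 23] [ 0.4973 -0.1267  0.1239]
277 [80 44 26] [ 0.4973 -0.127   0.127 ]
281 [55 14  8] [ 0.4973 -0.1273  0.1297]
285 [56 15 11] [ 0.4973 -0.1269  0.1336]
289 [56 15 10] [ 0.4973 -0.1274  0.1359]
293 [56 15  9] [ 0.4973 -0.127   0.1395]
297 [57 15  9] [ 0.4974 -0.1278  0.1409]
301 [61 15 10] [ 0.4974 -0.1286  0.1423]
305 [61 15  7] [ 0.4974 -0.1285  0.145 ]
309 [61 14 10] [ 0.4974 -0.1296  0.1457]
313 [62 15  9] [ 0.4974 -0.1298  0.148 ]
317 [63 15 10] [ 0.4974 -0.1307  0.1489]
321 [66 16 11] [ 0.4975 -0.1314  0.1501]
325 [68 17 10] [ 0.4975 -0.1321  0.1514]
329 [84 19 12] [ 0.4975 -0.1331  0.1522]
333 [83 19 12] [ 0.4976 -0.135   0.1516]
337 [87 37 23] [ 0.4991 -0.198   0.0707]
341 [92 51 32] [ 0.4992 -0.2005  0.0714]
```

View pics/w8z.png

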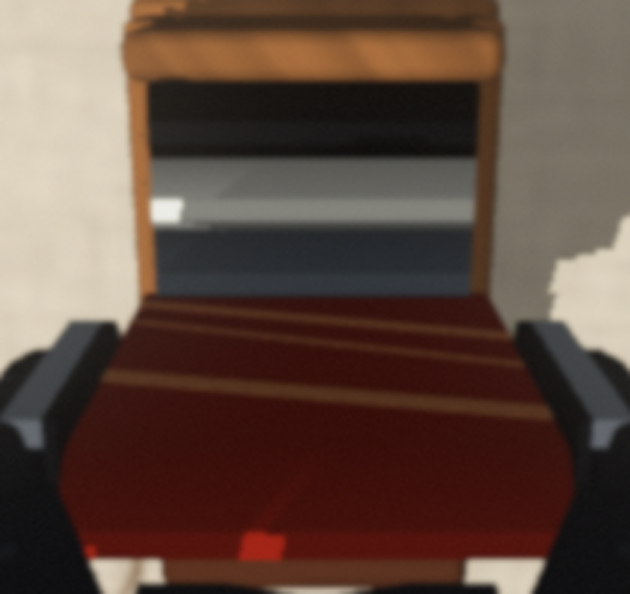

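The taper is through: the red face sits flush with grey at y ≈ -0.1267, and the slab is vertical and square. Now straight down.

>>> move_arm(motion="0 0 -0.002 0; 0 0 -0.004 0; 0 0 -0.006 0; 0 0 -0.008 0; 0 0 -0.01 0; 0 0 -0.012 0; 0 0 -0.014 0; 0 0 -0.015 0; 0 0 -0.015 0")

```text
clock: 13.32
position: [0.4964, -0.1333, 0.0868]
ee_rot: [-0.008, 0.707, 0.009, 0.707]
ft_force: [0.2, -0.4, -2.0]
grip_width: 0.715
```

>>> move_arm(motion="0 0 -0.002 0; 0 0 -0.004 0; 0 0 -0.006 0; 0 0 -0.008 0; 0 0 -0.01 0; 0 0 -0.012 0; 0 0 -0.014 0; 0 0 -0.015 0; 0 0 -0.015 0")

```text
clock: 14.45
position: [0.4962, -0.1332, 0.0716]
ee_rot: [-0.008, 0.707, 0.009, 0.707]
ft_force: [0.4, 5.7, -1.8]
grip_width: 0.715
```

```bash
python3 - <<'E'
from h import *
snap('wrist','w9');o=get_obs();print(o['clock'],o['position'],o['ft_force'],o['torque'],o['grip_width'])
z=load('w9');P=cloud(z);im=z['im']
cv2.imwrite('pics/w9z.png',cv2.resize(im[130:350,180:390,::-1],None,fx=3,fy=2.7,interpolation=cv2.INTER_CUBIC))
for v in range(225,345,5): print(v,im[v,285],P[v,285].round(4))
E
```

```text
14.5 [ 0.49622109 -0.13323828  0.07153498] [ 0.19480899  4.02189694 -2.15546667] [ 1.13853785 -0.18159964  0.09600609] 0.7187877879368562
225 [137 137 130] [ 0.4965 -0.1048  0.0965]
230 [131 133 126] [ 0.4966 -0.1067  0.0969]
235 [46 48 49] [ 0.4967 -0.1131  0.085 ]
240 [38 41 44] [ 0.4968 -0.1146  0.0869]
245 [40 43 48] [ 0.4968 -0.1155  0.0904]
250 [41 44 48] [ 0.4968 -0.1163  0.094 ]
255 [44 48 53] [ 0.4969 -0.1176  0.096 ]
260 [51 56 62] [ 0.4969 -0.1196  0.0964]
265 [54 41 44] [ 0.4971 -0.1269  0.0855]
270 [55 16 11] [ 0.4971 -0.127   0.0902]
275 [83 51 31] [ 0.4971 -0.1265  0.0958]
280 [56 16 11] [ 0.4971 -0.1271  0.099 ]
285 [56 14 12] [ 0.4971 -0.1265  0.1041]
290 [56 16 10] [ 0.4971 -0.127   0.1069]
295 [56 15 10] [ 0.4971 -0.127   0.1106]
300 [61 16 11] [ 0.4971 -0.1273  0.1134]
305 [63 15 11] [ 0.4972 -0.1287  0.1143]
310 [62 16  9] [ 0.4972 -0.1296  0.1161]
315 [65 17 11] [ 0.4972 -0.1299  0.1187]
320 [66 16 11] [ 0.4972 -0.1304  0.1207]
325 [68 16 11] [ 0.4973 -0.132   0.1212]
330 [84 20 12] [ 0.4973 -0.1339  0.1212]
335 [82 19 13] [ 0.4974 -0.1356  0.1216]
340 [28 15  9] [ 0.4988 -0.1943  0.0482]
```

View pics/w9z.png

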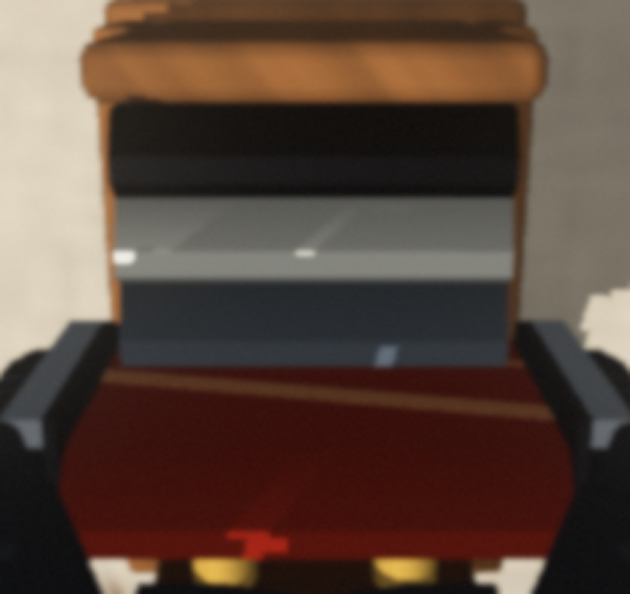

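The slab is level and square, and its top is at z ≈ 0.122, so about 25 mm remain. I'll go down 20 mm, then feel for the floor.

>>> move_arm(motion="0 0 -0.002 0; 0 0 -0.004 0; 0 0 -0.006 0; 0 0 -0.008 0; 0 0 -0.01 0; 0 0 -0.012 0; 0 0 -0.014 0; 0 0 -0.016 0; 0 0 -0.018 0; 0 0 -0.018 0")

```text
clock: 15.75
position: [0.4962, -0.1332, 0.0535]
ee_rot: [-0.009, 0.707, 0.009, 0.707]
ft_force: [0.4, 6.4, -2.3]
grip_width: 0.714
```

>>> move_arm(motion="0 0 -0.001 0; 0 0 -0.002 0; 0 0 -0.003 0; 0 0 -0.004 0; 0 0 -0.004 0; 0 0 -0.004 0")

```text
clock: 16.5
position: [0.4963, -0.1332, 0.0496]
ee_rot: [-0.008, 0.707, 0.009, 0.707]
ft_force: [0.1, 6.0, -0.6]
grip_width: 0.715
```

>>> move_arm(motion="0 0 -0.0005 0; 0 0 -0.001 0; 0 0 -0.001 0")

```text
clock: 16.88
position: [0.4963, -0.1332, 0.0487]
ee_rot: [-0.009, 0.707, 0.009, 0.707]
ft_force: [0.4, 5.5, -0.8]
grip_width: 0.716
```

>>> move_arm(motion="0 0 -0.0005 0; 0 0 -0.001 0; 0 0 -0.001 0")

```text
clock: 17.25
position: [0.4963, -0.1332, 0.0477]
ee_rot: [-0.009, 0.707, 0.009, 0.707]
ft_force: [-0.2, 5.2, -0.6]
grip_width: 0.719
```

>>> move_arm(motion="0 0 -0.0005 0; 0 0 -0.0005 0; 0 0 -0.0005 0")

```text
clock: 17.62
position: [0.4963, -0.1332, 0.0472]
ee_rot: [-0.009, 0.707, 0.009, 0.707]
ft_force: [0.4, 5.9, -1.8]
grip_width: 0.719
```

>>> move_arm(motion="0 0 -0.0005 0; 0 0 -0.0005 0; 0 0 -0.0005 0")

```text
clock: 18.0
position: [0.4963, -0.1332, 0.0467]
ee_rot: [-0.009, 0.707, 0.009, 0.707]
ft_force: [0.4, 5.5, -1.0]
grip_width: 0.717
```

>>> move_arm(motion="0 0 -0.0005 0; 0 0 -0.0005 0; 0 0 -0.0005 0")

```text
clock: 18.38
position: [0.4963, -0.1332, 0.0462]
ee_rot: [-0.009, 0.707, 0.009, 0.707]
ft_force: [1.3, 6.1, -1.2]
grip_width: 0.717
```

>>> move_arm(motion="0 0 -0.0003 0; 0 0 -0.0003 0; 0 0 -0.0003 0")

```text
clock: 18.75
position: [0.4963, -0.1332, 0.0459]
ee_rot: [-0.009, 0.707, 0.009, 0.707]
ft_force: [0.0, 5.3, -0.5]
grip_width: 0.714
```

>>> move_arm(motion="0 0 -0.0003 0; 0 0 -0.0003 0; 0 0 -0.0003 0")

```text
clock: 19.12
position: [0.4963, -0.1332, 0.0459]
ee_rot: [-0.009, 0.707, 0.009, 0.707]
ft_force: [-1.9, 5.9, 3.5]
grip_width: 0.712
```

>>> move_arm(motion="0 0 -0.0003 0; 0 0 -0.0003 0; 0 0 -0.0003 0")

```text
clock: 19.5
position: [0.4964, -0.1332, 0.0459]
ee_rot: [-0.009, 0.707, 0.009, 0.707]
ft_force: [-3.8, 7.1, 8.6]
grip_width: 0.719
```

```bash
python3 - <<'E'
from h import *
snap('wrist','w10');o=get_obs();print(o['clock'],o['position'],o['ft_force'],o['torque'],o['grip_width'])
z=load('w10');P=cloud(z);im=z['im']
for v in range(225,345,5): print(v,im[v,285],P[v,285].round(4))
E
```

```text
19.55 [ 0.49634664 -0.13317253  0.04585232] [-2.26054101  6.43815343  6.36092461] [1.28195755 0.67152987 0.06982224] 0.7184907785016023
225 [97 97 92] [ 0.4965 -0.0996  0.0865]
230 [104 104  98] [ 0.4965 -0.1007  0.0886]
235 [111 111 106] [ 0.4966 -0.1013  0.0918]
240 [118 118 112] [ 0.4966 -0.1026  0.0928]
245 [125 125 119] [ 0.4966 -0.1036  0.0945]
250 [235 234 229] [ 0.4967 -0.1049  0.0954]
255 [203 203 194] [ 0.4967 -0.1059  0.0971]
260 [97 97 95] [ 0.4969 -0.1129  0.0854]
265 [40 44 48] [ 0.4969 -0.114   0.0871]
270 [41 44 48] [ 0.4969 -0.1149  0.0891]
275 [43 46 50] [ 0.4969 -0.1158  0.0911]
280 [43 47 51] [ 0.497  -0.1164  0.0933]
285 [43 47 51] [ 0.497  -0.1178  0.0942]
290 [51 56 62] [ 0.497  -0.1184  0.0964]
295 [53 58 64] [ 0.4971 -0.1204  0.096 ]
300 [59 35 37] [ 0.4973 -0.1285  0.0856]
305 [64 19 15] [ 0.4973 -0.1292  0.0878]
310 [64 17 13] [ 0.4973 -0.1299  0.0899]
315 [66 17 12] [ 0.4973 -0.1299  0.0929]
320 [68 18 14] [ 0.4974 -0.1317  0.093 ]
325 [71 17 12] [ 0.4974 -0.1319  0.0955]
330 [86 20 13] [ 0.4974 -0.1335  0.096 ]
335 [82 21 14] [ 0.4975 -0.1353  0.0962]
340 [13 37 21] [ 0.4977 -0.1435  0.0882]
```

View pics/w10.png

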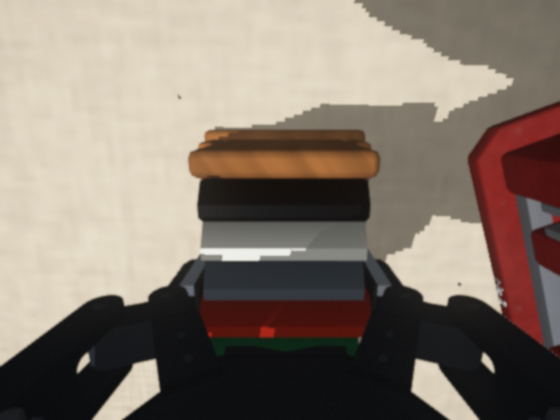

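The floor is reached: red's top is at 0.096, level with the others, and fz is rising. I'll press a little further to about 12 N.

>>> move_arm(motion="0 0 -0.0002 0; 0 0 -0.0003 0; 0 0 -0.0003 0; 0 0 -0.0003 0")

```text
clock: 20.05
position: [0.4964, -0.1332, 0.0459]
ee_rot: [-0.009, 0.707, 0.009, 0.707]
ft_force: [-3.9, 5.6, 11.1]
grip_width: 0.715
```

```bash
python3 - <<'E'
from h import *
for i in range(4):
    camera('wrist'); o=get_obs();print(o['clock'],o['position'],o['ft_force'].round(2),o['torque'].round(2))
E
```

```text
20.1 [ 0.49639985 -0.13322411  0.04584724] [-4.17  6.53 10.7 ] [1.38 0.96 0.16]
20.15 [ 0.4963657  -0.13321487  0.04581139] [-4.38  6.47 11.72] [1.41 0.95 0.06]
20.2 [ 0.49639908 -0.133201    0.0458241 ] [-4.46  6.76 11.7 ] [1.35 1.   0.02]
20.25 [ 0.49635299 -0.1332053   0.04581276] [-4.97  6.03 11.27] [1.42 1.01 0.05]
```

The push holds steady at about 11.5 N plus roughly 1.9 N of slab weight, less 1–2 N of friction, so about 12 N is on the floor. I'll ease slightly and let go.

>>> move_arm(motion="0 0 0.0002 0; 0 0.0003 0.0003 0; 0 0.0003 0.0003 0")

```text
clock: 20.62
position: [0.4964, -0.1332, 0.0458]
ee_rot: [-0.009, 0.707, 0.009, 0.707]
ft_force: [-2.6, 5.4, 6.2]
grip_width: 0.719
```

>>> move_arm(motion="0 0 0 0; 0 0 0 0; 0 0 0 0; 0 0 0 0; 0 0 0 0; 0 0 0 0", grip=1.0)

```text
clock: 21.38
position: [0.4966, -0.1332, 0.0457]
ee_rot: [-0.008, 0.707, 0.008, 0.707]
ft_force: [-0.1, 0.4, -0.1]
grip_width: 1.002
```

```bash
python3 - <<'E'
from h import *
snap('wrist','w11');o=get_obs();print(o['clock'],o['position'],o['ft_force'],o['torque'],o['grip_width'])
E
```

```text
21.425 [ 0.49667669 -0.13319121  0.04575484] [ 0.4860494   0.34044786 -0.15371511] [-0.01899936 -0.00511582 -0.02505296] 0.9996940019222291
```

View pics/w11.png

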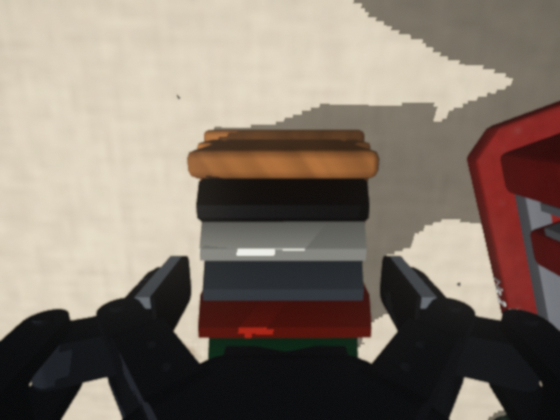

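The fingers are clear on both sides, at (185,280) and (385,280), with no contact force. I'll retreat straight up and inspect.

>>> move_arm(motion="0 0 0.01 0; 0 0 0.03 0; 0 0 0.06 0; 0 0 0.1 0; 0 0 0.15 0; 0 0 0.19 0; 0 0 0.22 0; 0 0 0.235 0; 0 0 0.24 0; 0 0 0.24 0")

```text
clock: 22.68
position: [0.4964, -0.1331, 0.285]
ee_rot: [-0.008, 0.707, 0.009, 0.707]
ft_force: [0.3, 0.1, -0.8]
grip_width: 1.001
```

```bash
python3 - <<'E'
from h import *
snap('wrist','w12');snap('scene','s12');snap('side','sd12')
o=get_obs();print(o['clock'],o['position'],o['ft_force'])
z=load('w12');P=cloud(z);im=z['im']
for v in range(110,210): 
    if -.16<P[v,285,1]<-.08: print(v,im[v,285],P[v,285].round(4))
a=cv2.resize(im[90:250,220:350],(480,590),interpolation=cv2.INTER_CUBIC)
cv2.imwrite('pics/w12z.png',a[:,:,::-1])
z=load('sd12');b=cv2.resize(z['im'][180:260,230:310],(400,400),interpolation=cv2.INTER_CUBIC)
z=load('s12');c=cv2.resize(z['im'][160:240,260:340],(400,400),interpolation=cv2.INTER_CUBIC)
cv2.imwrite('pics/x12.png',np.hstack([b,c])[:,:,::-1])
E
```

```text
22.825 [ 0.49625297 -0.13309431  0.28468193] [ 0.99335982 -0.03960128  0.09743316]
137 [123  79  46] [ 0.4957 -0.0809  0.0821]
138 [118  75  44] [ 0.4957 -0.082   0.0796]
139 [105  67  39] [ 0.4958 -0.083   0.0805]
140 [81 53 34] [ 0.4958 -0.0842  0.0784]
141 [51 35 24] [ 0.4958 -0.0848  0.0858]
142 [30 25 19] [ 0.4959 -0.0858  0.0871]
143 [25 22 20] [ 0.4959 -0.0867  0.0889]
144 [24 21 18] [ 0.4959 -0.0876  0.0912]
145 [24 22 20] [ 0.4959 -0.0885  0.0936]
146 [26 24 22] [ 0.496  -0.0893  0.0968]
147 [26 24 22] [ 0.496  -0.0903  0.0959]
148 [26 24 22] [ 0.496  -0.0913  0.0964]
149 [27 24 23] [ 0.496  -0.0924  0.0953]
150 [27 24 22] [ 0.4961 -0.0933  0.0969]
151 [23 21 19] [ 0.4961 -0.0946  0.0938]
152 [23 22 19] [ 0.4961 -0.096   0.0898]
153 [29 28 25] [ 0.4961 -0.0974  0.0857]
154 [43 42 39] [ 0.4962 -0.0986  0.0841]
155 [59 58 55] [ 0.4962 -0.0993  0.0873]
156 [72 71 66] [ 0.4962 -0.1002  0.0891]
157 [76 76 71] [ 0.4963 -0.1011  0.0909]
158 [84 83 79] [ 0.4963 -0.102   0.092 ]
159 [104 104  98] [ 0.4963 -0.1028  0.0945]
160 [138 139 131] [ 0.4963 -0.1037  0.096 ]
161 [169 169 160] 
[... 1288 characters left out ...]
26 20] [ 0.4972 -0.1399  0.0856]
193 [38 28 21] [ 0.4973 -0.141   0.0858]
194 [28 32 24] [ 0.4973 -0.142   0.0865]
195 [24 34 25] [ 0.4973 -0.1425  0.089 ]
196 [23 34 24] [ 0.4973 -0.1432  0.0908]
197 [24 35 25] [ 0.4974 -0.1441  0.0918]
198 [24 40 27] [ 0.4974 -0.1442  0.0963]
199 [26 49 30] [ 0.4974 -0.1452  0.0966]
200 [27 61 37] [ 0.4974 -0.1463  0.0967]
201 [31 69 42] [ 0.4975 -0.1475  0.0962]
202 [31 67 41] [ 0.4975 -0.1485  0.0968]
203 [39 66 48] [ 0.4975 -0.1501  0.0946]
204 [79 93 87] [ 0.4976 -0.1534  0.0863]
205 [134 143 145] [ 0.4977 -0.1563  0.0793]
206 [171 178 182] [ 0.4977 -0.1572  0.0804]
207 [181 187 192] [ 0.4977 -0.1584  0.0804]
208 [178 184 189] [ 0.4977 -0.1597  0.08  ]
```

View pics/w12z.png

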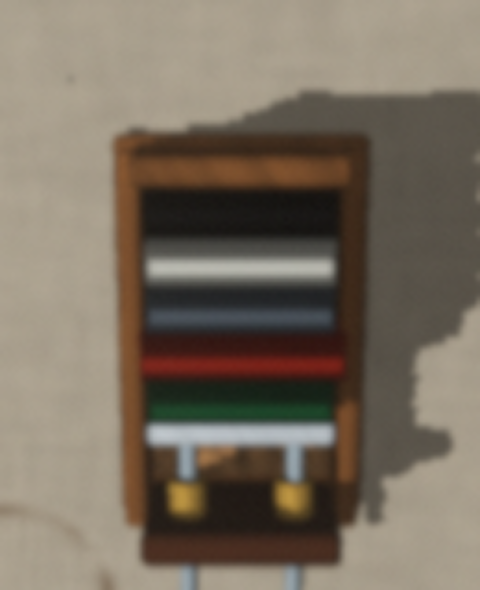

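View pics/x12.png

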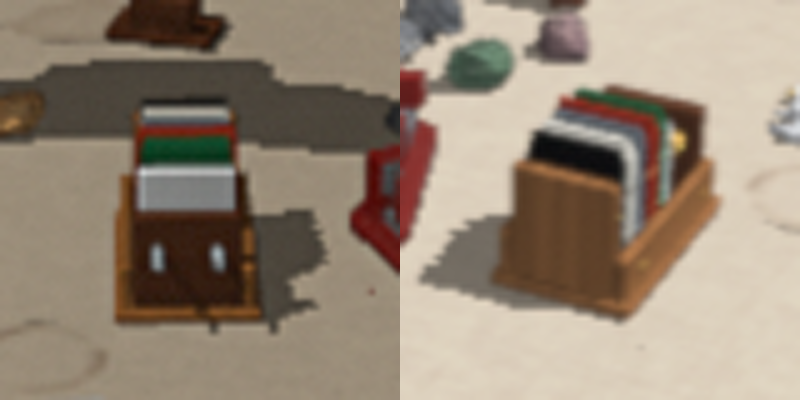

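All five slabs are upright with 14 mm spacing, tops at 0.096–0.097, in the order black, white, grey, red, green, follower. I'll check the red slab's level across x, then hand in.

```bash
python3 - <<'E'
from h import *
z=load('w12');P=cloud(z);im=z['im'].astype(int)
m=(P[...,2]>.0945)&(P[...,2]<.1)&(abs(P[...,0]-.497)<.04)&(im[...,0]>2*im[...,1])&(P[...,1]<-.13)&(P[...,1]>-.139)
q=P[m];print(len(q),q[:,0].min(),q[:,0].max(),'tilt',np.polyfit(q[:,0],q[:,2],1)[0],'z',np.median(q[:,2]),'yaw',np.polyfit(q[:,0],q[:,1],1)[0])
print(hand_in())
E
```

```text
280 0.46929475624372824 0.5271462865806459 tilt -0.002181291044178237 z 0.09606756442418932 yaw 0.01937985638833597
the job is handed in; nothing more can be done
None
```

I filed the red slab in the rack next to green on the cheek side, and handed the job in at about 23 s of the 72 s allowed.

- **Insertion:** I took the slab from its stand and set its nose in the groove between grey and green. I shifted it about 7 mm towards the follower as the row opened. The spring pushed back with about 3–6 N.
- **Bedding:** I pressed it on the floor with about 11–12 N at the wrist. With the slab's weight added and friction taken off, I put the floor push at about 12 N. I then eased to about 6 N, let go and raised the arm clear.
- **Sideways force:** During the floor push about 4–5 N showed along x. I did not find its cause. It dropped to zero on release.
- **Last views:** The row from the cheek reads black, white, grey, red, green, follower. All five slabs are upright at 14 mm spacing, with tops at 0.096–0.097 m. The red slab is level (tilt about 0.002 rad) and stands square in the channel.
- **Robot:** It touched nothing at hand-in. I saw nothing else moved in the views I took, though I did not check each bystander one by one.

None of my checks failed. Early on, the scene and side cameras disagreed by about 1 cm, so I positioned everything from the wrist camera.

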